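Tip the box knobs into the caddy's pouring corner and hold them there

ROBOT

A 6-joint arm with a two-finger parallel gripper is mounted at the origin on the work surface. World frame = base frame: x ahead of the robot, y to its left, z up, the work surface at z = 0. Lengths are in m, angles in rad, forces in N, time in s.
With the tool pointing down it reaches from about 0.325 to 0.9 m from the base axis. Payload 3.5 kg.
Tool frame: the origin (TCP) lies midway between the tips of the shut fingers; the grasp point (between the pads) lies 19 mm behind it (arm.pinch_z is the distance from the TCP to the grasp point, in m); z points along the fingers, y is the line along which they close (so a half turn about z gives the same grasp; the last joint's range is limited). The gripper opens to 85 mm and grips with 20 to 120 N. Pads are 22 mm wide; open, the fingers measure 114 mm over their backs; the gripper's body (76 mm by 85 mm) begins 54 mm behind the grasp point. The pads swing forward as they close: fully open they stand 13 mm farther back than shut.
Start: joints at [1.033, 0.276, -0.026, 1.268, 0, 1.467], TCP at [0.263, 0.567, 0.231] pointing down, gripper open.
Joint ranges: [-3.12, 3.12], [-0.85, 1.88], [-1.08, 1.24], [-1.95, 2.15], [-1.57, 1.53], [-3.14, 3.14]. Speed limits (rad/s): [2.57, 2.57, 3.14, 3.14, 3.14, 3.14].

INTERFACE

Orientations are given as a 3x3 rotation matrix whose columns are the frame's x, y, z axes.
In Python, from station import arm gives the robot as it stands.
- The arm moves only by the tool step_arm, never from a script. Its argument "moves" is a list of rows, each an object of numbers: "gripper": the closure, from -1 (fully open) to 1 (shut), so that 0 is half open; "tx", "ty", "tz": the shift along the tool's x, y, z in mm; "rx", "ry", "rz": the turn, a rotation vector about the tool's x, y, z in rad. A call has 1 to 5 rows; each row is the pose to reach, as a shift and turn from the pose commanded when the call began, along the tool's axes at that moment; what a row does not reach only later rows make up. A row lasts 1/8 s, in which the tool goes at most 62.5 mm and 10.7 degrees, less where a joint would pass 70% of its speed; a pose out of reach is approached as far as the arm can. A call with a gripper value outside its range is refused whole. The fingers move at their own pace and stop on an object; "force" is the grip in N (left out, the last holds). Time passes only in rows, so rows that repeat a pose let the fingers close. It gives the time, the measured TCP pose, the force, the opening and the grip force at its end, in the units of the state.
- arm.read_state(): the state, without advancing time (a new reading comes with each control period).
- arm.get_image(name): name is "scene" or "side" or "wrist"; returns the picture (384x512x3 uint8, blue, green, red); there is no depth.
- arm.camera_model(name): a dict with "fx", "fy", "cx", "cy" (pixels), "cam_to_world" (4x4, takes a point from camera to world coordinates); the wrist camera has in their place "tool_from_camera" (4x4, takes a point from camera to tool coordinates, whose origin is the TCP and whose axes are the flange's). Camera axes: x right, y up, looking along -z (the intrinsics and any distortion apply to the point x, -y, -z); pixel columns grow to the right and rows downward; lengths in m; the calibration is good to about 2 mm. A picture is of the moment at which its call begins: read the wrist's pose just before it. camera_model takes no time and is no camera call.
- arm.close_job(): hands the job in; it is judged then, once.
The state is a dict: "time_s": time; "joint_positions": joint angles; "joint_velocities": joint speeds; "tau": joint torques, N m; "tool_pos": TCP position; "ee_rot": TCP orientation; "contact_force": force on the tool from outside, world axes, zero at the start; "torque": the same for the moment, N m; "gripper_width": finger opening in m; "grip_force": force on a finger pad.
Only numpy, scipy, OpenCV 4.12 (cv2) and the standard library are available. Lean on these libraries where they do the work, as an engineer would, in place of code of your own. Each camera call takes 0.05 s, during which the arm holds its last target. There are 200 camera calls.

TASK

With the blue caddy still standing on the bench, press the white lid of its covered bay fully home so that bay stays shut. Then pick the caddy up by its handle, clear of the bench and of everything else, and tip it about thirty degrees down towards the bevelled pouring corner of the open bay, so that all five brass knobs slide together into that corner, none spilt. Finish while holding it there in the gripper, tipped and still, so that I can pick the knobs out; leave the other things on the bench where they are.

Things in the scene. Friction and masses are not known exactly. Their poses are not given: they have to be found in the camera images.
- caddy_handle (a point): Carry handle of the blue caddy tote: centre of its level grip bar, 125 mm above the caddy's underside, over its middle. Bar 24 mm thick (x), 20 mm high, 114 mm clear between two posts (along y); free below it down to the centre wall's top at 60 mm. Axes are the caddy's: x from the open bay (-x) to the lidded bay (+x), y along the bar, z up.
- caddy: The caddy: origin at the centre of its underside, same axes. 250 mm (x) by 170 mm (y), walls 60 mm high, 3 mm thick, floor 3 mm, 0.45 to 0.66 kg in all. Two bays split by the centre wall under the handle. Starts standing on the bench, open bay towards the robot, turned up to about 30 degrees.
- pour_corner (a point): Pouring corner of the open bay: middle of the inside of its bevelled corner, on the bay's floor. Bevel wall at 45 degrees across the corner at caddy -x, -y, 64 mm long, the only bevelled corner (small flared lip on its rim); this point is at (-100, -60, 3) mm in the caddy's frame.
- pour_foot (a point): Outer bottom edge of that bevelled corner, at the middle of the bevel, at (-102, -62, 0) mm in the caddy's frame: 0 above the bench at the start.
- lid_part (a joint): How far the white press-on lid of the far bay still stands proud of its seat, m: 0 is fully home, flush on the rim; it starts 5 to 8.5 mm up. It slides straight down under a push of about 7 N, anywhere near its middle, and stays where it is left.
- lid_boss (a point): Top centre of the grey round boss (34 mm across, 6 mm high) in the middle of the white lid (125 mm in x by 178 mm in y): the place to press. 70 mm above the caddy's underside when the lid is home; 66 mm from the handle bar's axis in caddy x.
- knob0_mid (a point): Brass knob 1 of 5 for drawer boxes, round, 16 mm across, 16 mm high: its centre. Loose, standing on the open bay's floor at the start; polished, begins to slide when the floor slopes more than about 10 degrees.
- knob1_mid (a point): Brass knob 2 of 5, the same: its centre.
- knob2_mid (a point): Brass knob 3 of 5, the same: its centre.
- knob3_mid (a point): Brass knob 4 of 5, the same: its centre.
- knob4_mid (a point): Brass knob 5 of 5, the same: its centre.
- glue: White glue bottle with blue nozzle, 56 mm across, 160 mm tall, standing 15 to 19 cm beside the caddy's middle on its +y side; origin at its underside. Leave alone.
- tape_roll: Roll of amber tape lying flat beside the caddy on its -y side, 96 mm across, 24 mm high; origin at its underside. Leave alone.
- sample_box: Sample drawer box of white card with a red band and brass knob, 130 x 90 x 45 mm, lying 20 to 30 mm beyond the caddy's lidded end; origin at its underside. Leave alone.
- ruler: Steel ruler lying flat on the left, 310 x 32 x 4 mm. Leave alone.
- brush: Brush with wooden handle lying flat on the right. Leave alone.
- folder_jar: Green tin, 74 mm across, 95 mm high, with pencils standing in it to 160 mm, on the left. Leave alone.

How it is judged:
By the outcome, as a careful person would: the job done as asked, in the order asked, and still so for the second after the job is handed in, while the arm keeps its last pose, push and grip.
It also fails if it takes over 48 s, if anything falls off the work surface, if the arm or the gripper's body presses on something with over 40 N, if the wrist force passes 120 N, or if a joint passes its speed limit or range.

## Working session

There is one attempt and no reset: what is moved stays moved. The work goes in short steps, Python scripts to look and compute and a tool call to move; the robot and the scene stay as the last step left them, time stands still between calls to the robot, and variables do not carry over. Pictures are saved under pics/ and viewed, at most 10 in all, crops included, and the job is handed in when it is done.

Besides the shell and the picture viewer there is one more tool, called after "Emit:" in YAML: its name, and indented under it one key for each argument. step_arm: Moves the arm, as the interface text tells. Its arguments: {"type":"object","properties":{"moves":{"type":"array"},"force":{"type":"number"}},"required":["moves"]}

```bash
ls; mkdir -p pics; python3 - <<'E'
from station import arm
import cv2,numpy as np
s=arm.read_state();print(s['time_s'],s['tool_pos'],np.round(s['ee_rot'],3).tolist(),s['gripper_width'],arm.pinch_z)
for n in ('scene','side'):
    im=arm.get_image(n);cv2.imwrite(f'pics/{n}0.png',im);m=arm.camera_model(n);print(n,m)
print(arm.camera_model('wrist'))
E
```

```text
pics
0.0 [0.26287899 0.56615936 0.23012449] [[-0.907, 0.421, -0.001], [0.421, 0.907, -0.002], [0.0, -0.002, -1.0]] 0.08506983841728538 0.0187
scene {'fx': 446.39423370374857, 'fy': 446.39423370374857, 'cx': 256.230326111981, 'cy': 190.29971700398718, 'cam_to_world': array([[-0.48257038, -0.69243366,  0.5363408 ,  1.32380391],
       [ 0.87573038, -0.37103412,  0.30891745,  0.46354149],
       [-0.0149041 ,  0.61876434,  0.78543526,  1.16042425],
       [ 0.        ,  0.        ,  0.        ,  1.        ]])}
side {'fx': 430.455103593445, 'fy': 430.455103593445, 'cx': 253.24328892178838, 'cy': 200.15772624280598, 'cam_to_world': array([[ 0.824864  ,  0.35775551, -0.43773322,  0.07888838],
       [-0.56495676,  0.54982544, -0.61523641, -0.67747651],
       [ 0.02057264,  0.75478671,  0.65564761,  0.84992715],
       [ 0.        ,  0.        ,  0.        ,  1.        ]])}
{'fx': 264.41365568912244, 'fy': 264.41365568912244, 'cx': 258.06879277527577, 'cy': 194.86246491354345, 'tool_from_camera': array([[-3.63342850e-04,  9.47573492e-01,  3.19537706e-01,
         8.23262445e-02],
       [ 9.99999933e-01,  3.58374719e-04,  7.43462871e-05,
         8.92687169e-05],
       [-4.40656645e-05,  3.19537711e-01, -9.47573559e-01,
        -1.41776546e-01],
       [ 0.00000000e+00,  0.00000000e+00,  0.00000000e+00,
         1.00000000e+00]])}
```

View pics/scene0.png

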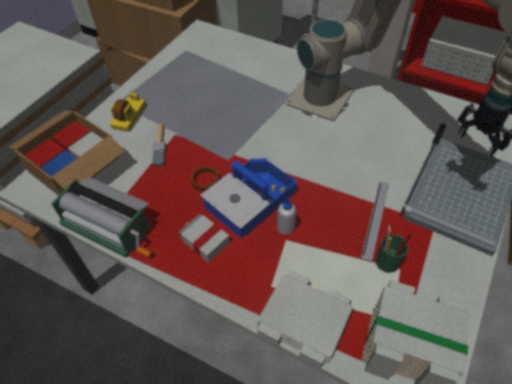

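View pics/side0.png

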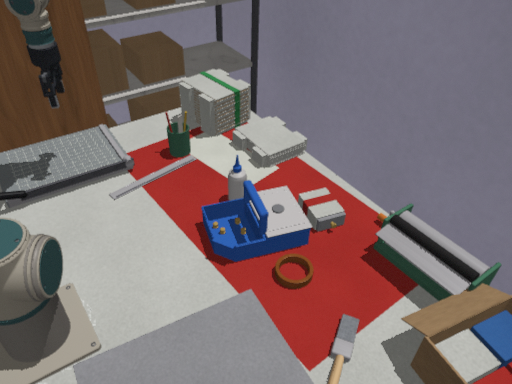

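Scene view: lid with its boss at about (235,199), handle bar around (270,180), glue bottle (287,217), tape (206,178), box (205,238). Side view: boss at about (278,208), handle at (256,207), open bay with knobs around (228,226).

```bash
cat > h.py <<'E'
from station import arm
import cv2,numpy as np
def cast(m,uv,z,T=None):
    T=m['cam_to_world'] if T is None else T
    uv=np.atleast_2d(np.array(uv,float))
    d=np.c_[(uv[:,0]-m['cx'])/m['fx'],-(uv[:,1]-m['cy'])/m['fy'],-np.ones(len(uv))]@T[:3,:3].T
    o=T[:3,3]; return o+d*((z-o[2])/d[:,2])[:,None]
def wristT(s,m):
    T=np.eye(4);T[:3,:3]=s['ee_rot'];T[:3,3]=s['tool_pos'];return T@m['tool_from_camera']
def proj(m,P,T=None):
    T=m['cam_to_world'] if T is None else T
    q=(np.atleast_2d(P)-T[:3,3])@T[:3,:3]
    return np.c_[m['cx']+m['fx']*q[:,0]/-q[:,2],m['cy']-m['fy']*q[:,1]/-q[:,2]]
E
python3 - <<'E'
from h import *
for n,b in (('scene',(235,199)),('side',(278,208))):
    im=cv2.imread(f'pics/{n}0.png');m=arm.camera_model(n)
    print(n,'boss',cast(m,[b],.076))
    hsv=cv2.cvtColor(im,cv2.COLOR_BGR2HSV)
    w=((hsv[...,1]<60)&(hsv[...,2]>120)).astype(np.uint8)
    k,l,st,c=cv2.connectedComponentsWithStats(w)
    L=l[b[1]+10,b[0]];i=L
    cs,_=cv2.findContours((l==i).astype(np.uint8),0,cv2.CHAIN_APPROX_NONE)
    p=cast(m,cs[0][:,0],.070)[:,:2].astype(np.float32)
    r=cv2.minAreaRect(p*1000);print(L,st[i],r,cv2.boxPoints(r).tolist())
    bl=(cv2.inRange(hsv,(105,120,50),(130,255,255)))
    print(cv2.mean(hsv,bl))
    x,y=(b[0]-10,b[1]); x0,y0=b[0]-90,b[1]-65
    cv2.imwrite(f'pics/{n}c.png',cv2.resize(im[y0:y0+120,x0:x0+180],None,fx=4,fy=4,interpolation=cv2.INTER_CUBIC))
E
python3 -c "
import cv2,numpy as np
a=cv2.imread('pics/scenec.png');b=cv2.imread('pics/sidec.png')
cv2.imwrite('pics/both.png',cv2.resize(np.vstack([a[:,:],b]),(450,600)))"
```

```text
scene boss [[ 0.64344887 -0.0037371   0.076     ]]
17 [ 201  174   68   54 1804] ((639.8938598632812, -8.808319091796875), (177.60006713867188, 126.76448822021484), 74.3929443359375) [[554.9579467773438, -77.281982421875], [677.0485229492188, -111.38650512695312], [724.8297729492188, 59.66534423828125], [602.7391967773438, 93.76986694335938]]
(112.49581172716394, 166.22696449940167, 101.67132030315118, 0.0)
side boss [[ 0.63326737 -0.01414409  0.076     ]]
84 [ 257  186   56   52 1671] ((634.0975341796875, -13.063606262207031), (179.6819305419922, 124.8069839477539), 74.1938247680664) [[549.5823364257812, -82.50984954833984], [669.6702270507812, -116.5052719116211], [718.6127319335938, 56.38263702392578], [598.5248413085938, 90.37805938720703]]
(109.04073660714285, 182.45628720238093, 119.9609375, 0.0)
```

View pics/sidec.png

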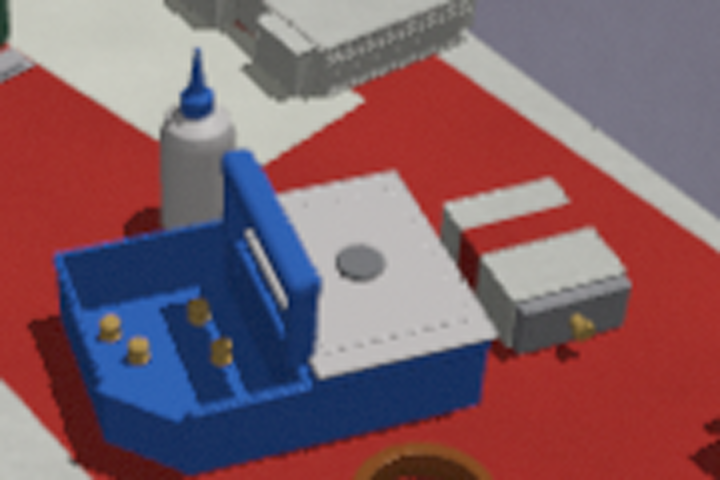

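```bash
cat >> h.py <<'E'
from scipy.spatial.transform import Rotation as Rn
YAW=np.radians(-15.7)
def caddyR(y=YAW): return np.array([[np.cos(y),-np.sin(y),0],[np.sin(y),np.cos(y),0],[0,0,1]])
def toolR(y=YAW):
    C=caddyR(y);return np.c_[C[:,1],C[:,0],-C[:,2]]
def go(p,R=None):
    s=arm.read_state();R0=np.array(s['ee_rot']);R=toolR() if R is None else R
    print('t',s['time_s'],'pos',np.round(s['tool_pos'],4),'F',np.round(s['contact_force'],1),'w',round(s['gripper_width'],4),'grip',s['grip_force'])
    print('shift mm',np.round(R0.T@(np.array(p)-s['tool_pos'])*1000,1),'rot',np.round(Rn.from_matrix(R0.T@R).as_rotvec(),3))
E
python3 -c "
from h import *
go([.637,-.011,.25])"
```

```text
t 0.1 pos [0.2629 0.5662 0.2303] F [ 0.4  1.  -0.5] w 0.0852 grip 0.0
shift mm [-582.4 -366.   -19.1] rot [-2.00e-03  1.00e-03  1.41e+00]
```

Emit:
step_arm:
  moves:
    - {"tx": -58,"ty": -36,"tz": -5,"rz": 0.14,"gripper": 1}
    - {"tx": -116,"ty": -72,"tz": -10,"rz": 0.28,"gripper": 1}
    - {"tx": -174,"ty": -108,"tz": -15,"rz": 0.42,"gripper": 1}
    - {"tx": -232,"ty": -144,"tz": -20,"rz": 0.56,"gripper": 1}
    - {"tx": -290,"ty": -180,"tz": -20,"rz": 0.7,"gripper": 1}
  force: 60

```text
schema error: expected keys gripper, tx, ty, tz, rx, ry, rz
```

```bash
python3 -c "
from h import *
go([.637,-.011,.25])"
```

```text
t 0.1 pos [0.2629 0.5662 0.2303] F [ 0.4  1.  -0.5] w 0.0852 grip 0.0
shift mm [-582.4 -366.   -19.1] rot [-2.00e-03  1.00e-03  1.41e+00]
```

All keys are required.

Emit:
step_arm:
  moves:
    - {"tx": -55,"ty": -34,"tz": -5,"rx": 0,"ry": 0,"rz": 0.14,"gripper": 1}
    - {"tx": -110,"ty": -68,"tz": -10,"rx": 0,"ry": 0,"rz": 0.28,"gripper": 1}
    - {"tx": -165,"ty": -102,"tz": -15,"rx": 0,"ry": 0,"rz": 0.42,"gripper": 1}
    - {"tx": -220,"ty": -136,"tz": -20,"rx": 0,"ry": 0,"rz": 0.56,"gripper": 1}
    - {"tx": -275,"ty": -170,"tz": -20,"rx": 0,"ry": 0,"rz": 0.7,"gripper": 1}
  force: 60

```text
time_s: 0.72
tool_pos: [0.4355, 0.3048, 0.2513]
ee_rot: [[-0.418, 0.908, 0.0], [0.908, 0.418, 0.0], [0.0, 0.001, -1.0]]
contact_force: [1.0, 0.8, 0.5]
gripper_width: -0.0002
grip_force: 0.0
```

```bash
python3 -c "
from h import *
go([.637,-.011,.25])"
```

```text
t 0.725 pos [0.4355 0.3048 0.2513] F [1.  0.8 0.5] w -0.0002 grip 0.0
shift mm [-371.1   50.9    1.3] rot [ 0.001 -0.     0.706]
```

Emit:
step_arm:
  moves:
    - {"tx": -60,"ty": 8,"tz": 0,"rx": 0,"ry": 0,"rz": 0.14,"gripper": 1}
    - {"tx": -120,"ty": 16,"tz": 0,"rx": 0,"ry": 0,"rz": 0.28,"gripper": 1}
    - {"tx": -180,"ty": 24,"tz": 0,"rx": 0,"ry": 0,"rz": 0.42,"gripper": 1}
    - {"tx": -240,"ty": 32,"tz": 0,"rx": 0,"ry": 0,"rz": 0.56,"gripper": 1}
    - {"tx": -300,"ty": 41,"tz": 0,"rx": 0,"ry": 0,"rz": 0.7,"gripper": 1}

```text
time_s: 1.35
tool_pos: [0.5991, 0.05, 0.2508]
ee_rot: [[0.266, 0.964, -0.001], [0.964, -0.266, 0.0], [0.0, -0.001, -1.0]]
contact_force: [0.7, 1.0, 0.4]
gripper_width: 0.0001
grip_force: 0.0
```

Emit:
step_arm:
  moves:
    - {"tx": 0,"ty": 0,"tz": 0,"rx": 0,"ry": 0,"rz": 0,"gripper": 1}
    - {"tx": 0,"ty": 0,"tz": 0,"rx": 0,"ry": 0,"rz": 0,"gripper": 1}

```text
time_s: 1.6
tool_pos: [0.598, 0.0518, 0.2505]
ee_rot: [[0.261, 0.965, -0.002], [0.965, -0.261, 0.0], [-0.0, -0.002, -1.0]]
contact_force: [-1.0, 0.4, -0.1]
gripper_width: -0.0003
grip_force: 0.0
```

```bash
python3 - <<'E'
from h import *
go([.637,-.011,.25])
m=arm.camera_model('wrist');s=arm.read_state();np.save('s.npy',wristT(s,m))
im=arm.get_image('wrist');cv2.imwrite('pics/w1.png',im)
C=caddyR();h=np.array([.5735,.007,0])
P=h+np.array([[66,0,76],[0,-57,135],[0,57,135],[0,0,135],[-100,-60,3]])/1000@C.T
print(np.round(proj(m,P,wristT(s,m))))
E
```

```text
t 1.6 pos [0.598  0.0518 0.2505] F [-1.   0.4 -0.1] w -0.0003 grip 0.0
shift mm [-50.4  54.1   0.4] rot [-0.002  0.     0.01 ]
[[300. 214.]
 [248. 279.]
 [247. 184.]
 [247. 235.]
 [189. 230.]]
```

View pics/w1.png

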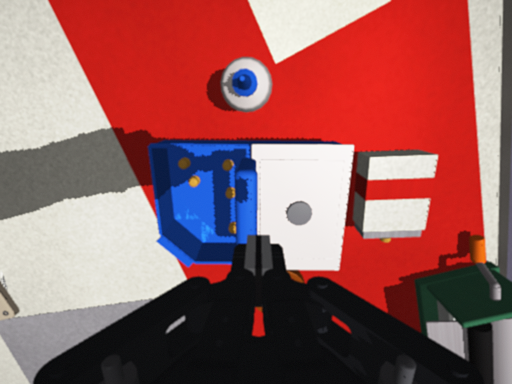

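Wrist view: boss at (299,213), within a pixel of the prediction (300,214); handle bar at x≈247 upright; five knobs in the open bay at left; bevel at lower left (175,250). The estimate holds.

Emit:
step_arm:
  moves:
    - {"tx": -25,"ty": 27,"tz": 0,"rx": 0,"ry": 0,"rz": 0.01,"gripper": 1}
    - {"tx": -50,"ty": 54,"tz": 0,"rx": 0,"ry": 0,"rz": 0.01,"gripper": 1}
    - {"tx": -50,"ty": 54,"tz": 50,"rx": 0,"ry": 0,"rz": 0.01,"gripper": 1}
    - {"tx": -50,"ty": 54,"tz": 100,"rx": 0,"ry": 0,"rz": 0.01,"gripper": 1}
    - {"tx": -50,"ty": 54,"tz": 150,"rx": 0,"ry": 0,"rz": 0.01,"gripper": 1}

```text
time_s: 2.28
tool_pos: [0.6371, -0.0087, 0.1002]
ee_rot: [[0.268, 0.963, 0.001], [0.963, -0.268, 0.0], [0.0, 0.0, -1.0]]
contact_force: [-0.2, 0.4, -0.5]
gripper_width: -0.0004
grip_force: 0.0
```

Emit:
step_arm:
  moves:
    - {"tx": 0,"ty": 0,"tz": 5,"rx": 0,"ry": 0,"rz": 0,"gripper": 1}
    - {"tx": 0,"ty": 0,"tz": 12,"rx": 0,"ry": 0,"rz": 0,"gripper": 1}
    - {"tx": 0,"ty": 0,"tz": 18,"rx": 0,"ry": 0,"rz": 0,"gripper": 1}
    - {"tx": 0,"ty": 0,"tz": 20,"rx": 0,"ry": 0,"rz": 0,"gripper": 1}
    - {"tx": 0,"ty": 0,"tz": 22,"rx": 0,"ry": 0,"rz": 0,"gripper": 1}

```text
time_s: 2.9
tool_pos: [0.6384, -0.0107, 0.0802]
ee_rot: [[0.271, 0.963, 0.002], [0.963, -0.271, -0.0], [0.0, 0.002, -1.0]]
contact_force: [-0.4, 0.7, 0.4]
gripper_width: 0.0
grip_force: 0.0
```

Emit:
step_arm:
  moves:
    - {"tx": 0,"ty": 0,"tz": 2,"rx": 0,"ry": 0,"rz": 0,"gripper": 1}
    - {"tx": 0,"ty": 0,"tz": 4,"rx": 0,"ry": 0,"rz": 0,"gripper": 1}
    - {"tx": 0,"ty": 0,"tz": 6,"rx": 0,"ry": 0,"rz": 0,"gripper": 1}
    - {"tx": 0,"ty": 0,"tz": 7,"rx": 0,"ry": 0,"rz": 0,"gripper": 1}
    - {"tx": 0,"ty": 0,"tz": 8,"rx": 0,"ry": 0,"rz": 0,"gripper": 1}

```text
time_s: 3.52
tool_pos: [0.6378, -0.0106, 0.0724]
ee_rot: [[0.271, 0.963, 0.0], [0.963, -0.271, -0.0], [-0.0, 0.001, -1.0]]
contact_force: [-3.4, -0.0, 7.4]
gripper_width: 0.0
grip_force: 3.4
```

Emit:
step_arm:
  moves:
    - {"tx": 0,"ty": 0,"tz": 0.5,"rx": 0,"ry": 0,"rz": 0,"gripper": 1}
    - {"tx": 0,"ty": 0,"tz": 1,"rx": 0,"ry": 0,"rz": 0,"gripper": 1}
    - {"tx": 0,"ty": 0,"tz": 1.5,"rx": 0,"ry": 0,"rz": 0,"gripper": 1}
    - {"tx": 0,"ty": 0,"tz": 1.5,"rx": 0,"ry": 0,"rz": 0,"gripper": 1}

```text
time_s: 4.03
tool_pos: [0.6378, -0.0106, 0.0709]
ee_rot: [[0.271, 0.963, 0.001], [0.963, -0.271, -0.0], [-0.0, 0.001, -1.0]]
contact_force: [-2.6, 0.7, 6.5]
gripper_width: -0.0001
grip_force: 3.1
```

Sliding at ~7 N. Push on until the force rises.

Emit:
step_arm:
  moves:
    - {"tx": 0,"ty": 0,"tz": 0.5,"rx": 0,"ry": 0,"rz": 0,"gripper": 1}
    - {"tx": 0,"ty": 0,"tz": 1,"rx": 0,"ry": 0,"rz": 0,"gripper": 1}
    - {"tx": 0,"ty": 0,"tz": 1,"rx": 0,"ry": 0,"rz": 0,"gripper": 1}

```text
time_s: 4.4
tool_pos: [0.6379, -0.0106, 0.0701]
ee_rot: [[0.271, 0.963, 0.001], [0.963, -0.271, -0.0], [-0.0, 0.001, -1.0]]
contact_force: [-2.8, 0.2, 6.8]
gripper_width: -0.0001
grip_force: 3.5
```

Emit:
step_arm:
  moves:
    - {"tx": 0,"ty": 0,"tz": 0.4,"rx": 0,"ry": 0,"rz": 0,"gripper": 1}
    - {"tx": 0,"ty": 0,"tz": 0.7,"rx": 0,"ry": 0,"rz": 0,"gripper": 1}
    - {"tx": 0,"ty": 0,"tz": 0.7,"rx": 0,"ry": 0,"rz": 0,"gripper": 1}

```text
time_s: 4.78
tool_pos: [0.6379, -0.0106, 0.07]
ee_rot: [[0.271, 0.963, 0.001], [0.963, -0.271, -0.0], [-0.0, 0.001, -1.0]]
contact_force: [-3.7, -0.0, 10.3]
gripper_width: 0.0
grip_force: 5.1
```

Emit:
step_arm:
  moves:
    - {"tx": 0,"ty": 0,"tz": 0.5,"rx": 0,"ry": 0,"rz": 0,"gripper": 1}
    - {"tx": 0,"ty": 0,"tz": 1,"rx": 0,"ry": 0,"rz": 0,"gripper": 1}
    - {"tx": 0,"ty": 0,"tz": 1,"rx": 0,"ry": 0,"rz": 0,"gripper": 1}

```text
time_s: 5.15
tool_pos: [0.6379, -0.0106, 0.07]
ee_rot: [[0.271, 0.963, 0.001], [0.963, -0.271, -0.0], [-0.0, 0.001, -1.0]]
contact_force: [-6.3, 0.7, 15.4]
gripper_width: 0.0002
grip_force: 7.4
```

Lid is home: the force climbs with no movement, z = 0.070. Rise, open, and move over the bar.

Emit:
step_arm:
  moves:
    - {"tx": 0,"ty": 0,"tz": -45,"rx": 0,"ry": 0,"rz": 0,"gripper": 1}
    - {"tx": 0,"ty": 0,"tz": -90,"rx": 0,"ry": 0,"rz": 0,"gripper": 1}
    - {"tx": 0,"ty": 0,"tz": -130,"rx": 0,"ry": 0,"rz": 0,"gripper": -1}
    - {"tx": 0,"ty": -33,"tz": -130,"rx": 0,"ry": 0,"rz": 0,"gripper": -1}
    - {"tx": 0,"ty": -66,"tz": -130,"rx": 0,"ry": 0,"rz": 0,"gripper": -1}

```text
time_s: 5.78
tool_pos: [0.5741, 0.0074, 0.1978]
ee_rot: [[0.271, 0.963, 0.002], [0.963, -0.271, -0.0], [0.0, 0.002, -1.0]]
contact_force: [-1.2, -0.3, -0.3]
gripper_width: 0.0544
grip_force: 0.0
```

Emit:
step_arm:
  moves:
    - {"tx": 0,"ty": 0,"tz": 0,"rx": 0,"ry": 0,"rz": 0,"gripper": -1}
    - {"tx": 0,"ty": 0,"tz": 0,"rx": 0,"ry": 0,"rz": 0,"gripper": -1}
    - {"tx": 0,"ty": 0,"tz": 0,"rx": 0,"ry": 0,"rz": 0,"gripper": -1}

```text
time_s: 6.15
tool_pos: [0.5752, 0.0071, 0.197]
ee_rot: [[0.271, 0.963, 0.001], [0.963, -0.271, -0.0], [0.0, 0.001, -1.0]]
contact_force: [0.0, -0.4, 0.4]
gripper_width: 0.0852
grip_force: 0.0
```

```bash
python3 - <<'E'
from h import *
go([.574,.007,.106])
m=arm.camera_model('wrist');s=arm.read_state()
im=arm.get_image('wrist');cv2.imwrite('pics/w2.png',im)
C=caddyR();h=np.array([.5735,.007,0])
P=h+np.array([[66,0,70],[0,57,135],[12,57,135],[-12,57,135]])/1000@C.T
print(np.round(proj(m,P,wristT(s,m))))
E
```

```text
t 6.15 pos [0.5752 0.0071 0.197 ] F [ 0.  -0.4  0.4] w 0.0852 grip 0.0
shift mm [-0.4 -1.2 91. ] rot [ 0.001 -0.    -0.   ]
[[319. 188.]
 [256. 141.]
 [272. 141.]
 [240. 141.]]
```

View pics/w2.png

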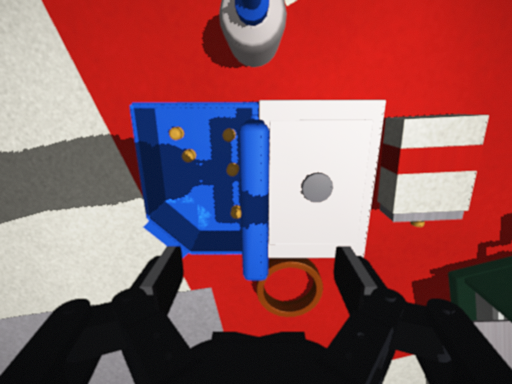

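Wrist view: the bar lies upright at columns 241–270, centred between the open fingers; boss (317,188) matches the prediction; the caddy hasn't moved. Descend and grip.

Emit:
step_arm:
  moves:
    - {"tx": 0,"ty": -1,"tz": 30,"rx": 0,"ry": 0,"rz": 0,"gripper": -1}
    - {"tx": 0,"ty": -1,"tz": 60,"rx": 0,"ry": 0,"rz": 0,"gripper": -1}
    - {"tx": 0,"ty": -1,"tz": 80,"rx": 0,"ry": 0,"rz": 0,"gripper": -1}
    - {"tx": 0,"ty": -1,"tz": 90,"rx": 0,"ry": 0,"rz": 0,"gripper": -1}
    - {"tx": 0,"ty": -1,"tz": 91,"rx": 0,"ry": 0,"rz": 0,"gripper": -1}

```text
time_s: 6.82
tool_pos: [0.5731, 0.0075, 0.1054]
ee_rot: [[0.271, 0.963, -0.001], [0.963, -0.271, 0.0], [-0.0, -0.001, -1.0]]
contact_force: [0.1, 0.1, -0.5]
gripper_width: 0.0853
grip_force: 0.0
```

Emit:
step_arm:
  moves:
    - {"tx": 0,"ty": 0,"tz": 0,"rx": 0,"ry": 0,"rz": 0,"gripper": 0}
    - {"tx": 0,"ty": 0,"tz": 0,"rx": 0,"ry": 0,"rz": 0,"gripper": 0.3}
    - {"tx": 0,"ty": 0,"tz": 0,"rx": 0,"ry": 0,"rz": 0,"gripper": 0.45}
    - {"tx": 0,"ty": 0,"tz": 0,"rx": 0,"ry": 0,"rz": 0,"gripper": 1}
    - {"tx": 0,"ty": 0,"tz": 0,"rx": 0,"ry": 0,"rz": 0,"gripper": 1}
  force: 110

```text
time_s: 7.45
tool_pos: [0.5734, 0.0077, 0.1069]
ee_rot: [[0.271, 0.963, 0.001], [0.963, -0.271, 0.0], [0.0, 0.001, -1.0]]
contact_force: [-1.6, 0.2, 6.0]
gripper_width: 0.0226
grip_force: 109.3
```

Emit:
step_arm:
  moves:
    - {"tx": 0,"ty": 0,"tz": 0,"rx": 0,"ry": 0,"rz": 0,"gripper": 1}
    - {"tx": 0,"ty": 0,"tz": -2,"rx": 0,"ry": 0,"rz": 0,"gripper": 1}
    - {"tx": 0,"ty": 0,"tz": -5,"rx": 0,"ry": 0,"rz": 0,"gripper": 1}
    - {"tx": 0,"ty": 0,"tz": -10,"rx": 0,"ry": 0,"rz": 0,"gripper": 1}
    - {"tx": 0,"ty": 0,"tz": -15,"rx": 0,"ry": 0,"rz": 0,"gripper": 1}

```text
time_s: 8.07
tool_pos: [0.5729, 0.0076, 0.1209]
ee_rot: [[0.271, 0.963, -0.001], [0.963, -0.271, 0.0], [-0.0, -0.001, -1.0]]
contact_force: [1.0, -0.2, -5.8]
gripper_width: 0.0221
grip_force: 108.0
```

Emit:
step_arm:
  moves:
    - {"tx": 0,"ty": 0,"tz": -12,"rx": 0,"ry": 0,"rz": 0,"gripper": 1}
    - {"tx": 0,"ty": 0,"tz": -30,"rx": 0,"ry": 0,"rz": 0,"gripper": 1}
    - {"tx": 0,"ty": 0,"tz": -50,"rx": 0,"ry": 0,"rz": 0,"gripper": 1}
    - {"tx": 0,"ty": 0,"tz": -70,"rx": 0,"ry": 0,"rz": 0,"gripper": 1}
    - {"tx": 0,"ty": 0,"tz": -90,"rx": 0,"ry": 0,"rz": 0,"gripper": 1}

```text
time_s: 8.7
tool_pos: [0.5736, 0.0076, 0.2132]
ee_rot: [[0.271, 0.963, 0.002], [0.963, -0.271, -0.0], [0.0, 0.002, -1.0]]
contact_force: [-1.0, 0.4, -5.5]
gripper_width: 0.0222
grip_force: 108.1
```

Emit:
step_arm:
  moves:
    - {"tx": 0,"ty": 0,"tz": -25,"rx": 0,"ry": 0,"rz": 0,"gripper": 1}
    - {"tx": 0,"ty": 0,"tz": -50,"rx": 0,"ry": 0,"rz": 0,"gripper": 1}
    - {"tx": 0,"ty": 0,"tz": -75,"rx": 0,"ry": 0,"rz": 0,"gripper": 1}
    - {"tx": 0,"ty": 0,"tz": -100,"rx": 0,"ry": 0,"rz": 0,"gripper": 1}
    - {"tx": 0,"ty": 0,"tz": -115,"rx": 0,"ry": 0,"rz": 0,"gripper": 1}

```text
time_s: 9.32
tool_pos: [0.5738, 0.0076, 0.3289]
ee_rot: [[0.271, 0.963, 0.004], [0.963, -0.271, -0.0], [0.001, 0.004, -1.0]]
contact_force: [-0.6, 0.5, -4.8]
gripper_width: 0.0223
grip_force: 108.2
```

Emit:
step_arm:
  moves:
    - {"tx": 0,"ty": 0,"tz": 0,"rx": 0,"ry": 0,"rz": 0,"gripper": 1}
    - {"tx": 0,"ty": 0,"tz": 0,"rx": -0.01,"ry": 0.01,"rz": 0,"gripper": 1}
    - {"tx": 0,"ty": 0,"tz": 0,"rx": -0.03,"ry": 0.03,"rz": 0,"gripper": 1}
    - {"tx": 0,"ty": 0,"tz": 0,"rx": -0.06,"ry": 0.06,"rz": 0,"gripper": 1}
    - {"tx": 0,"ty": 0,"tz": 0,"rx": -0.09,"ry": 0.09,"rz": 0,"gripper": 1}

```text
time_s: 9.95
tool_pos: [0.5722, 0.0076, 0.3248]
ee_rot: [[0.266, 0.958, 0.11], [0.96, -0.273, 0.063], [0.091, 0.089, -0.992]]
contact_force: [0.3, 0.8, -5.0]
gripper_width: 0.0222
grip_force: 108.2
```

```bash
python3 - <<'E'
from h import *
s=arm.read_state();print(np.round(s['joint_positions'],3),s['tool_pos'],s['torque'])
a=arm.get_image('side');b=arm.get_image('wrist')
cv2.imwrite('pics/l1.png',np.hstack([a[60:310,110:460],b[60:310,80:430]]))
E
```

```text
[-0.14   0.072 -0.082  1.316  0.078  1.709] [0.57223403 0.00758574 0.3247841 ] [-0.19214789  0.31116681  0.074791  ]
```

View pics/l1.png

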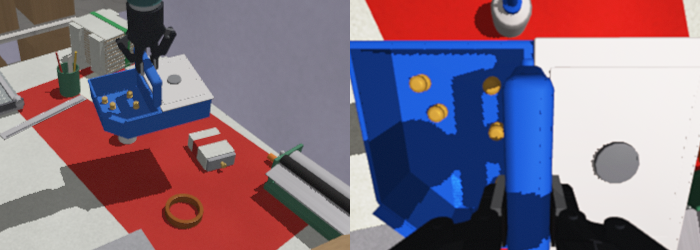

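Left (side) view: caddy hangs clear above the bench, all lid shut, knobs at (97–135,93–107) still standing in the bay, bevel corner starting to dip. Right (wrist): bar firmly between the pads, tape and glue undisturbed. Continue tipping.

Emit:
step_arm:
  moves:
    - {"tx": 0,"ty": 0,"tz": 0,"rx": -0.03,"ry": 0.03,"rz": 0,"gripper": 1}
    - {"tx": 0,"ty": 0,"tz": 0,"rx": -0.06,"ry": 0.06,"rz": 0,"gripper": 1}
    - {"tx": 0,"ty": 0,"tz": 0,"rx": -0.09,"ry": 0.09,"rz": 0,"gripper": 1}
    - {"tx": 0,"ty": 0,"tz": 0,"rx": -0.12,"ry": 0.12,"rz": 0,"gripper": 1}
    - {"tx": 0,"ty": 0,"tz": 0,"rx": -0.14,"ry": 0.14,"rz": 0,"gripper": 1}

```text
time_s: 10.68
tool_pos: [0.5722, 0.0075, 0.325]
ee_rot: [[0.239, 0.931, 0.277], [0.944, -0.289, 0.156], [0.226, 0.224, -0.948]]
contact_force: [-0.9, -0.4, -6.1]
gripper_width: 0.0221
grip_force: 108.4
```

Emit:
step_arm:
  moves:
    - {"tx": 0,"ty": 0,"tz": 0,"rx": -0.03,"ry": 0.03,"rz": 0,"gripper": 1}
    - {"tx": 0,"ty": 0,"tz": 0,"rx": -0.06,"ry": 0.06,"rz": 0,"gripper": 1}
    - {"tx": 0,"ty": 0,"tz": 0,"rx": -0.09,"ry": 0.09,"rz": 0,"gripper": 1}
    - {"tx": 0,"ty": 0,"tz": 0,"rx": -0.12,"ry": 0.12,"rz": 0,"gripper": 1}
    - {"tx": 0,"ty": 0,"tz": 0,"rx": -0.14,"ry": 0.14,"rz": 0,"gripper": 1}

```text
time_s: 11.3
tool_pos: [0.5723, 0.0075, 0.325]
ee_rot: [[0.189, 0.881, 0.435], [0.916, -0.317, 0.244], [0.353, 0.352, -0.867]]
contact_force: [0.2, -0.6, -5.0]
gripper_width: 0.0221
grip_force: 108.5
```

Emit:
step_arm:
  moves:
    - {"tx": 0,"ty": 0,"tz": 0,"rx": 0,"ry": 0,"rz": 0,"gripper": 1}
    - {"tx": 0,"ty": 0,"tz": 0,"rx": 0,"ry": 0,"rz": 0,"gripper": 1}
    - {"tx": 0,"ty": 0,"tz": 0,"rx": 0,"ry": 0,"rz": 0,"gripper": 1}
    - {"tx": 0,"ty": 0,"tz": 0,"rx": 0,"ry": 0,"rz": 0,"gripper": 1}
    - {"tx": 0,"ty": 0,"tz": 0,"rx": 0,"ry": 0,"rz": 0,"gripper": 1}

```text
time_s: 11.92
tool_pos: [0.5733, 0.0077, 0.3261]
ee_rot: [[0.188, 0.88, 0.436], [0.916, -0.317, 0.245], [0.353, 0.353, -0.866]]
contact_force: [-0.5, 0.1, -5.2]
gripper_width: 0.0218
grip_force: 108.5
```

```bash
python3 - <<'E'
from h import *
s=arm.read_state();R=np.array(s['ee_rot']);print('tilt',np.degrees(np.arccos(-R[2,2])),R[:,2],s['tool_pos'])
# caddy frame if rigid in tool: axes
C=np.c_[R[:,1],R[:,0],-R[:,2]];h=s['tool_pos']-R[:,2]*arm.pinch_z
K={'bevel':(-100,-60,3),'rim':(-102,-62,60),'boss':(66,0,70),'c++':(125,85,60),'c-+':(-125,85,60)}
a=arm.get_image('side');T=wristT(s,arm.camera_model('wrist'));b=arm.get_image('wrist')
for k,v in K.items():
    P=h+C@(np.array(v)-[0,0,125])/1000
    print(k,np.round(P,3),'side',proj(arm.camera_model('side'),P).round(),'wrist',proj(arm.camera_model('wrist'),P,T).round())
cv2.imwrite('pics/t1.png',np.hstack([cv2.resize(a[80:230,160:360],(400,300)),b[60:360,60:460]]))
E
```

```text
tilt 29.976462305576923 [ 0.43571939  0.24452591 -0.86623074] [0.57329585 0.00766103 0.32606404]
bevel [0.519 0.01  0.18 ] side [[237. 188.]] wrist [[163. 248.]]
rim [ 0.492 -0.006  0.228] side [[231. 180.]] wrist [[138. 285.]]
boss [ 0.647 -0.004  0.318] side [[286. 127.]] wrist [[348. 223.]]
c++ [0.719 0.057 0.36 ] side [[295.  93.]] wrist [[445. 101.]]
c-+ [0.499 0.136 0.272] side [[203. 135.]] wrist [[ 72. 101.]]
```

View pics/t1.png

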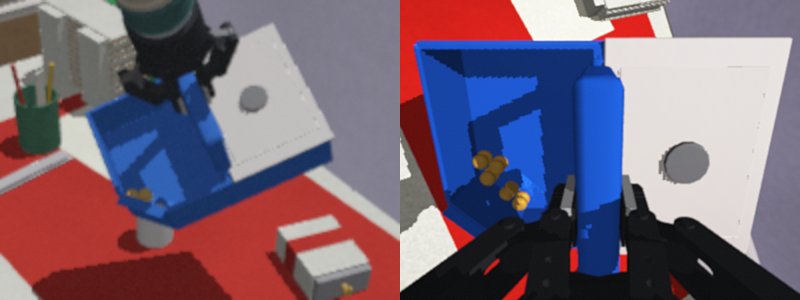

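Tilt 30.0°, and the boss lands where a slip-free grip predicts in both views. The knobs lie clustered by the bevel, wrist crop (475–525,152–205). Settle, then one zoom to count them.

Emit:
step_arm:
  moves:
    - {"tx": 0,"ty": 0,"tz": 0,"rx": 0,"ry": 0,"rz": 0,"gripper": 1}
    - {"tx": 0,"ty": 0,"tz": 0,"rx": 0,"ry": 0,"rz": 0,"gripper": 1}
    - {"tx": 0,"ty": 0,"tz": 0,"rx": 0,"ry": 0,"rz": 0,"gripper": 1}
    - {"tx": 0,"ty": 0,"tz": 0,"rx": 0,"ry": 0,"rz": 0,"gripper": 1}
    - {"tx": 0,"ty": 0,"tz": 0,"rx": 0,"ry": 0,"rz": 0,"gripper": 1}

```text
time_s: 12.65
tool_pos: [0.5731, 0.0076, 0.326]
ee_rot: [[0.188, 0.88, 0.436], [0.916, -0.317, 0.245], [0.353, 0.353, -0.866]]
contact_force: [0.0, -0.5, -6.0]
gripper_width: 0.0222
grip_force: 108.5
```

```bash
python3 - <<'E'
from h import *
b=arm.get_image('wrist');o=cv2.imread('pics/t1.png')[:,400:]
print('moved px',cv2.absdiff(b[60:360,60:460],o)[120:220,50:150].max(2).__gt__(40).sum())
c=arm.get_image('scene')
cv2.imwrite('pics/t2.png',np.hstack([cv2.resize(b[190:280,120:200],(400,450),interpolation=cv2.INTER_CUBIC),cv2.resize(c[110:260,170:303],(399,450))]))
E
```

```text
moved px 125
```

View pics/t2.png

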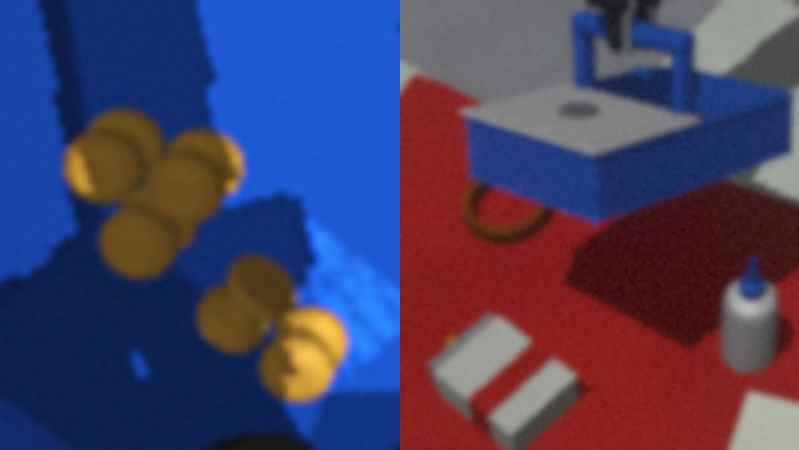

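Zoom: five knobs along the bevel wall, at (110,155), (190,180), (145,240), (245,305) and (305,355). Scene view: lid flush and shut, with glue, tape and box undisturbed. One more second to check they are still.

Emit:
step_arm:
  moves:
    - {"tx": 0,"ty": 0,"tz": 0,"rx": 0,"ry": 0,"rz": 0,"gripper": 1}
    - {"tx": 0,"ty": 0,"tz": 0,"rx": 0,"ry": 0,"rz": 0,"gripper": 1}
    - {"tx": 0,"ty": 0,"tz": 0,"rx": 0,"ry": 0,"rz": 0,"gripper": 1}
    - {"tx": 0,"ty": 0,"tz": 0,"rx": 0,"ry": 0,"rz": 0,"gripper": 1}
    - {"tx": 0,"ty": 0,"tz": 0,"rx": 0,"ry": 0,"rz": 0,"gripper": 1}

```text
time_s: 13.38
tool_pos: [0.5732, 0.0076, 0.326]
ee_rot: [[0.188, 0.88, 0.436], [0.916, -0.317, 0.245], [0.353, 0.353, -0.866]]
contact_force: [0.4, -0.1, -6.4]
gripper_width: 0.0222
grip_force: 108.5
```

```bash
python3 - <<'E'
from h import *
import json
s=arm.read_state();m=arm.camera_model('wrist');T=wristT(s,m)
a=arm.get_image('wrist')
for i in range(12): b=arm.get_image('wrist')
print('moved px',(cv2.absdiff(a,b)[190:280,120:200].max(2)>40).sum())
# knob positions in caddy frame (plane through knob tops, z~19mm, parallel to floor)
R=np.array(s['ee_rot']);C=np.c_[R[:,1],R[:,0],-R[:,2]];h=s['tool_pos']-R[:,2]*m.get('p',arm.pinch_z)-C@[0,0,.125]
Tc=np.eye(4);Tc[:3,:3]=C.T@T[:3,:3];Tc[:3,3]=C.T@(T[:3,3]-h)
uv=np.array([(110,155),(190,180),(145,240),(245,305),(305,355)])/5+[120,190]
print((cast(m,uv,.015,Tc)*1000).round())
E
```

```text
moved px 18
[[-112.  -23.   15.]
 [ -97.  -28.   15.]
 [-108.  -41.   15.]
 [ -90.  -56.   15.]
 [ -79.  -67.   15.]]
```

All settled, within 40 mm of the bevel middle, but a bit strung out. A small swing toward −y and back will pack them tighter.

Emit:
step_arm:
  moves:
    - {"tx": 0,"ty": 0,"tz": 0,"rx": 0,"ry": 0.05,"rz": 0,"gripper": 1}
    - {"tx": 0,"ty": 0,"tz": 0,"rx": 0,"ry": 0.1,"rz": 0,"gripper": 1}
    - {"tx": 0,"ty": 0,"tz": 0,"rx": 0,"ry": 0.16,"rz": 0,"gripper": 1}
    - {"tx": 0,"ty": 0,"tz": 0,"rx": 0,"ry": 0.2,"rz": 0,"gripper": 1}
    - {"tx": 0,"ty": 0,"tz": 0,"rx": 0,"ry": 0.2,"rz": 0,"gripper": 1}

```text
time_s: 14.65
tool_pos: [0.5731, 0.0067, 0.3253]
ee_rot: [[0.1, 0.88, 0.464], [0.85, -0.318, 0.42], [0.517, 0.353, -0.78]]
contact_force: [-0.1, -0.4, -5.8]
gripper_width: 0.0224
grip_force: 108.6
```

Emit:
step_arm:
  moves:
    - {"tx": 0,"ty": 0,"tz": 0,"rx": 0,"ry": 0,"rz": 0,"gripper": 1}
    - {"tx": 0,"ty": 0,"tz": 0,"rx": 0,"ry": -0.05,"rz": 0,"gripper": 1}
    - {"tx": 0,"ty": 0,"tz": 0,"rx": 0,"ry": -0.1,"rz": 0,"gripper": 1}
    - {"tx": 0,"ty": 0,"tz": 0,"rx": 0,"ry": -0.15,"rz": 0,"gripper": 1}
    - {"tx": 0,"ty": 0,"tz": 0,"rx": 0,"ry": -0.2,"rz": 0,"gripper": 1}

```text
time_s: 15.28
tool_pos: [0.5732, 0.0083, 0.3266]
ee_rot: [[0.188, 0.88, 0.436], [0.917, -0.316, 0.244], [0.352, 0.354, -0.866]]
contact_force: [-0.2, -0.3, -5.1]
gripper_width: 0.0222
grip_force: 108.5
```

Emit:
step_arm:
  moves:
    - {"tx": 0,"ty": 0,"tz": 0,"rx": 0,"ry": 0,"rz": 0,"gripper": 1}
    - {"tx": 0,"ty": 0,"tz": 0,"rx": 0,"ry": 0,"rz": 0,"gripper": 1}
    - {"tx": 0,"ty": 0,"tz": 0,"rx": 0,"ry": 0,"rz": 0,"gripper": 1}
    - {"tx": 0,"ty": 0,"tz": 0,"rx": 0,"ry": 0,"rz": 0,"gripper": 1}
    - {"tx": 0,"ty": 0,"tz": 0,"rx": 0,"ry": 0,"rz": 0,"gripper": 1}

```text
time_s: 15.9
tool_pos: [0.5731, 0.0074, 0.3258]
ee_rot: [[0.188, 0.88, 0.436], [0.916, -0.317, 0.245], [0.353, 0.353, -0.866]]
contact_force: [-0.3, -0.4, -5.2]
gripper_width: 0.022
grip_force: 108.5
```

```bash
python3 - <<'E'
from h import *
s=arm.read_state();R=np.array(s['ee_rot']);print('tilt',np.degrees(np.arccos(-R[2,2])),R[2],s['gripper_width'],s['time_s'])
a=arm.get_image('wrist');c=arm.get_image('side')
for i in range(10): b=arm.get_image('wrist')
print('moved px',(cv2.absdiff(a,b)[190:280,120:200].max(2)>40).sum())
cv2.imwrite('pics/t3.png',np.hstack([cv2.resize(b[190:280,120:200],(400,450),interpolation=cv2.INTER_CUBIC),cv2.resize(c[80:305,160:360],(400,450))]))
E
```

```text
tilt 29.974515876748352 [ 0.35349199  0.35306985 -0.86624771] 0.022001150887841676 15.9
moved px 28
```

View pics/t3.png

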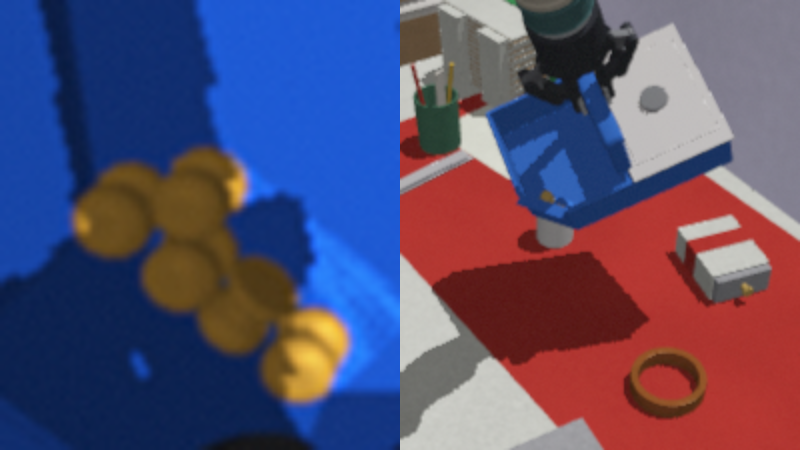

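The five knobs are now packed tightly along the bevel (left panel, (115,215) to (300,355)). In the side view the caddy is held clear, its lid is shut and nothing else has moved. Handing in.

```bash
python3 -c "
from station import arm
print(arm.close_job())"
```

```text
the job is handed in; nothing more can be done
None
```

The lid is pressed fully home, and the caddy is held still in the gripper, clear of everything and tipped 30° with all five knobs packed in the pouring corner; I saw nothing else on the bench move, and the job is handed in.

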